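# Tilt and swivel the marking board and jog the strap patterns into its corner

### The arm

A 6-joint arm with a two-finger parallel gripper is mounted at the origin on the work surface. World frame = base frame: x ahead of the robot, y to its left, z up, the work surface at z = 0. Lengths are in m, angles in rad, forces in N, time in s.
With the tool pointing down it reaches from about 0.325 to 0.9 m from the base axis. Payload 6.1 kg.
Tool frame: the origin (TCP) lies midway between the tips of the shut fingers; the grasp point (between the pads) lies 19 mm behind it; x points along the fingers, y is the direction in which the jaws open and shut, and the axes are right-handed (so a half turn about x gives the same grasp; the last joint's range is limited). The gripper opens to 85 mm and grips with 20 to 120 N. Pads are 22 mm wide; open, the fingers measure 114 mm over their backs; the gripper's body (76 mm by 85 mm) begins 54 mm behind the grasp point. The pads swing forward as they close: fully open they stand 13 mm farther back than shut.
Start: joints at [-1.456, 0.22, 1.526, -0, 1.395, -0.126], TCP at [0.149, -0.607, 0.231] pointing down, gripper open.
Joint ranges: [-2.98, 2.98], [-0.91, 2.08], [0.09, 2.57], [-1.24, 4.39], [0.2, 2.65], [-2.68, 2.68]. Speed limits (rad/s): [2.57, 2.57, 3.01, 3.14, 3.14, 3.14].

### API

Orientations are given as [roll, pitch, yaw] about the fixed x, y, z axes, in that order (R = Rz(yaw) Ry(pitch) Rx(roll)).
In Python, from plant import movep, move_l, set_joints, gripper_to, hold, inverse_kinematics, observe, get_image, get_calibration, Unreachable, job_done gives the robot as it stands. Calls block until the motion is done:
- movep(position, orientation): joint-space move of the TCP to a pose.
- move_l(position, feed=0.15, rotation=None, max_force=None): straight line of the TCP; rotation=None keeps the orientation; feed is the mean speed in m/s. With max_force (N) it stops when the force on the tool has changed by that much, and returns True; else False.
- set_joints(angles): joint-space move.
- gripper_to(opening, f_grip=None): finger opening in m; f_grip is the grip in N (None keeps the last); returns when the fingers have stopped.
- hold(seconds).
- inverse_kinematics(position, orientation): joint angles nearest the present ones, or None.
- observe(): the state.
- get_image(name): name is "scene" or "top"; returns (picture, depth): 400x640x3 uint8, red, green, blue; 400x640 float32, m along the optical axis (not along the pixel's ray), 0 where there is no reading.
- get_calibration(name): a dict with "intrinsics" (3x3 intrinsics, pixels), "world_from_camera" (4x4, takes a point from camera to world coordinates). Camera axes: x right, y down, z forward; pixel columns grow to the right and rows downward; lengths in m; the calibration is good to about 2 mm. A picture is of the moment at which its call begins. get_calibration takes no time and is no camera call.
A pose or a line that the arm cannot do raises Unreachable and nothing moves.
- job_done(): hands the job in, once; it reports no verdict.
The state is a dict: "time_s": time; "q": joint angles; "joint_velocities": joint speeds; "joint_torque": joint torques, N m; "eef_pos": TCP position; "tcp_rot": TCP orientation; "ft_force": force on the tool from outside, world axes, zero at the start; "torque": the same for the moment, N m; "opening": finger opening in m.
Only numpy, scipy, OpenCV 4.12 (cv2) and the standard library are available. Lean on these libraries where they do the work, as an engineer would, in place of code of your own. Each camera call takes 0.05 s, during which the arm holds its last target.

### The job

Set up the marking board by its handle bar for loading: swivel its pointer to the single black mark and tilt it to 35 degrees, and leave it there while you load. Then lay every strap-end pattern flat on the sloping board, one on top of another, and let them slide home into the low corner between the fences, square end against the long end fence and a long side against the short side fence. Set the steel weight flat on top of the finished stack, then swivel the board round to the double mark and lower it to a 15 degree marking slope, with the stack still squared in the corner and the weight on it; do not knock over the glue jar.

Things in the scene. Friction and masses are not known exactly. Their poses are not given: they have to be found in the camera images.
- swivel (a joint): swivel angle (rad) of the marking board's turntable about the upright axis of its stand, counter-clockwise seen from above, range -0.8 to 0.9. It reads 0 when the turntable's black pointer (below the board, pointing the way the board's uphill side faces) stands at the single black mark on the rim of the round base, 0.6 at the double mark. Stiff: friction 0.6 N m, stays where it is left.
- tilt (a joint): tilt (rad) of the board: 0 level, growing as the handle-bar side is raised, range 0 to 0.8. Axis level, through the board's middle, parallel to the handle bar. Stiff: friction 1.6 N m, stays where it is left, also loaded.
- pivot (a point): the fixed point, 110 mm above the table, where the swivel and tilt axes cross, at the middle of the board's thickness. Its x axis is the direction of the single mark from the stand's axis, so the uphill direction is its yaw plus the swivel angle. The base is a disc 240 mm across, 15 mm high, fixed; where it stands and its yaw vary.
- bar (a point): centre of the handle bar: a straight steel round bar 16 mm thick, 90 mm long between two 12 mm struts (80 mm free), beyond the board's uphill corner, level and square to the uphill direction, 175 mm from the pivot (position = pivot + 175 mm along the uphill direction sloped up by the tilt). From it to the nearest corner of the board is 58 mm. Axes as those of board_top.
- board_top (a point): middle of the board's waxed face (friction 0.18): 180 mm along x, 150 along y, 10 thick; z normal to it. Fences 8 mm thick stand 72 mm above the face: the short side fence along the edge y = -75 mm from the corner to x = 0, the long end fence along the whole edge x = -90 mm (inner faces). Their corner (-90, -75) is lowest when tilted: uphill is halfway between board +x and +y.
- pattern0_mid (a point): strap-end pattern: a flat hardwood plate 130 mm long, 60 mm wide, 12 mm thick, 80 g, waxed; one end square, the other a full half-round of radius 30 mm with a small dark dot. The point is its centre (halfway in length, width and thickness); x runs from the square end to the round end. Two to four are there at a start, absent ones read None. They lie flat, apart, on the table. Patterns slide on one another with friction about 0.18.
- pattern0_end (a point): the middle of the square end of that same pattern, half-way up, 65 mm from its centre along its -x; same axes.
- pattern1_mid (a point): strap-end pattern: a flat hardwood plate 130 mm long, 60 mm wide, 12 mm thick, 80 g, waxed; one end square, the other a full half-round of radius 30 mm with a small dark dot. The point is its centre (halfway in length, width and thickness); x runs from the square end to the round end. Two to four are there at a start, absent ones read None. They lie flat, apart, on the table. Patterns slide on one another with friction about 0.18.
- pattern1_end (a point): the middle of the square end of that same pattern, half-way up, 65 mm from its centre along its -x; same axes.
- pattern2_mid (a point): strap-end pattern: a flat hardwood plate 130 mm long, 60 mm wide, 12 mm thick, 80 g, waxed; one end square, the other a full half-round of radius 30 mm with a small dark dot. The point is its centre (halfway in length, width and thickness); x runs from the square end to the round end. Two to four are there at a start, absent ones read None. They lie flat, apart, on the table. Patterns slide on one another with friction about 0.18.
- pattern2_end (a point): the middle of the square end of that same pattern, half-way up, 65 mm from its centre along its -x; same axes.
- pattern3_mid (a point): strap-end pattern: a flat hardwood plate 130 mm long, 60 mm wide, 12 mm thick, 80 g, waxed; one end square, the other a full half-round of radius 30 mm with a small dark dot. The point is its centre (halfway in length, width and thickness); x runs from the square end to the round end. Two to four are there at a start, absent ones read None. They lie flat, apart, on the table. Patterns slide on one another with friction about 0.18.
- pattern3_end (a point): the middle of the square end of that same pattern, half-way up, 65 mm from its centre along its -x; same axes.
- weight_grip (a point): flat steel weight, 0.55 kg, polished (friction about 0.18): base 95 x 50 mm, 16 mm thick, with an upright grip rib 60 mm long (along x), 18 mm wide, 24 mm high on top (40 mm overall). The point is the middle of the rib, 28 mm above the underside. Stands on the table beside the patterns.
- glue_jar: small glass glue jar, 60 mm across, 85 mm high, standing; origin under its centre. Leave it standing.
There are look-alikes about, which are no part of the job. What is shaped like the part that bears pattern0_mid but blue is not meant.

How it is judged:
By the outcome, as a careful person would: the job done as asked, in the order asked, and still so for the second after the job is handed in, with the robot touching nothing.
Of pattern0, pattern1, pattern2, pattern3 only 2 to 4 are there at a start; the rules pass over those that are not, and their reading is None.
At some moment in a run one of pattern0, pattern1, pattern2, pattern3 may be knocked a few centimetres aside while the robot is not near it.
Once in a run the grip may slacken for a moment while it holds something.
It also fails if it takes over 210 s, if anything falls off the work surface, if the arm or the gripper's body presses on something with over 40 N, if the wrist force passes 120 N, or if a joint passes its speed limit or range.

## Working session

There is one attempt and no reset: what is moved stays moved. The work goes in short steps, each a Python script; the robot and the scene stay as the last script left them, time stands still between calls to the robot, and variables do not carry over. Pictures are saved under pics/ and viewed, and the job is handed in when it is done.

```bash
ls -la && mkdir -p pics && python3 - <<'E'
from plant import *
import cv2,numpy as np
for n in("scene","top"):
    im,d=get_image(n); cv2.imwrite(f"pics/a_{n}.png",im[:,:,::-1]); np.savez(f"pics/a_{n}.npz",im=im,d=d)
    c=get_calibration(n); print(n,np.round(c["intrinsics"],1).tolist(),np.round(c["world_from_camera"],4).tolist())
s=observe();print(s["time_s"],s["eef_pos"],s["tcp_rot"],s["opening"],s["ft_force"])
E
```

```text
total 12
drwxr-xr-x  3 agent agent 4096 Dec  7 14:52 .
drwxr-xr-x 23 root  root  4096 Dec  7 14:52 ..
drwxr-xr-x  2 agent agent 4096 Dec  7 14:52 pics
scene [[402.0, 0.0, 310.1], [0.0, 402.0, 200.0], [0.0, 0.0, 1.0]] [[0.344, 0.5063, -0.7908, 1.5212], [0.9389, -0.1933, 0.2847, -0.3936], [-0.0087, -0.8404, -0.5419, 0.7877], [0.0, 0.0, 0.0, 1.0]]
top [[380.9, 0.0, 320.9], [0.0, 380.9, 198.5], [0.0, 0.0, 1.0]] [[-0.019, -0.9935, 0.1125, 0.3938], [-0.9998, 0.0201, 0.0082, -0.0184], [-0.0104, -0.1123, -0.9936, 1.2448], [0.0, 0.0, 0.0, 1.0]]
0.1 [ 0.14899231 -0.60641474  0.23027099] [-1.70215262  1.5689892   1.68024878] 0.08548447792151714 [-0.54865054  0.37009984 -0.93721317]
```

View pics/a_scene.png

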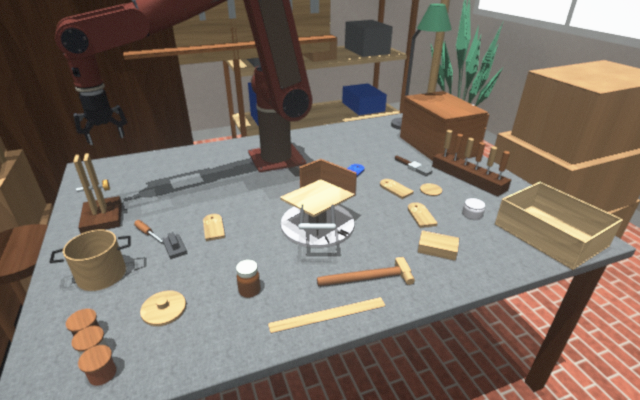

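View pics/a_top.png

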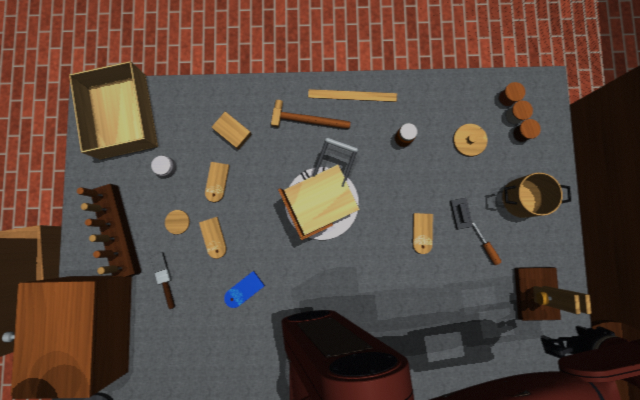

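```bash
python3 - <<'E'
import cv2,numpy as np
t=cv2.imread("pics/a_top.png");s=cv2.imread("pics/a_scene.png")
def c(im,x0,y0,w,h,k,n): cv2.imwrite(n,cv2.resize(im[y0:y0+h,x0:x0+w],None,fx=k,fy=k,interpolation=cv2.INTER_CUBIC))
c(t,270,130,100,115,5,"pics/b1.png")
c(t,130,120,150,190,3.1,"pics/b2.png")
c(t,390,110,150,170,3.5,"pics/b3.png")
c(s,120,140,350,160,2.2,"pics/b4.png")
E
```

```text
(no output)
```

View pics/b1.png

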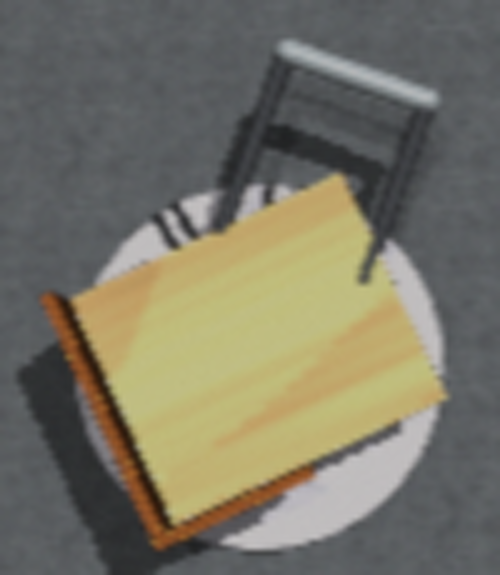

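View pics/b2.png

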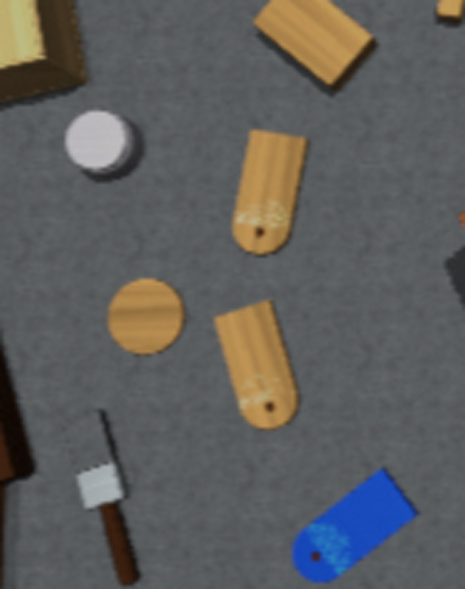

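View pics/b3.png

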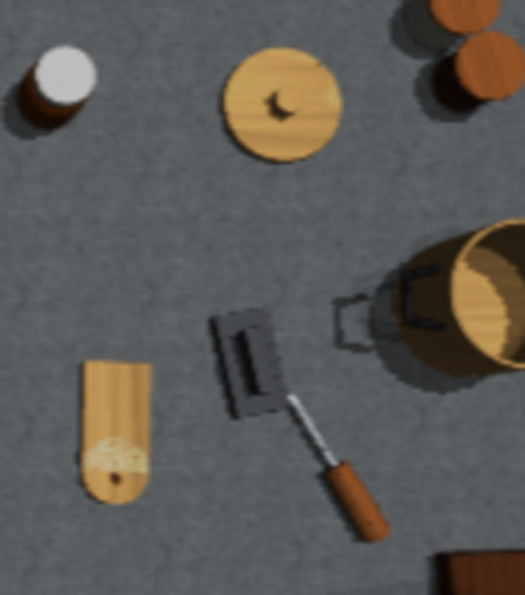

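View pics/b4.png

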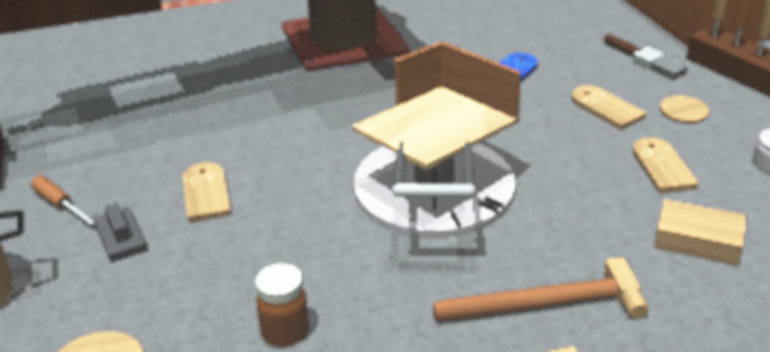

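```bash
cat > h.py <<'E'
from plant import *
import cv2,numpy as np
from scipy.spatial.transform import Rotation as R
def ray(n,uv):
    c=get_calibration(n);K=np.array(c["intrinsics"]);T=np.array(c["world_from_camera"])
    uv=np.atleast_2d(np.float64(uv));d=np.c_[uv,np.ones(len(uv))]@np.linalg.inv(K).T
    return T[:3,3],d@T[:3,:3].T
def onplane(n,uv,z):
    o,d=ray(n,uv);return o+d*((z-o[2])/d[:,2])[:,None]
def cloud(n,d):
    o,r=ray(n,np.stack(np.meshgrid(np.arange(640),np.arange(400)),-1).reshape(-1,2))
    return (o+r*d.reshape(-1,1)).reshape(400,640,3)
def patterns(im=None,verbose=False):
    if im is None: im,_=get_image("top")
    hsv=cv2.cvtColor(im,cv2.COLOR_RGB2HSV)
    m=cv2.inRange(hsv,(8,70,90),(30,255,255))
    m=cv2.morphologyEx(m,cv2.MORPH_CLOSE,np.ones((5,5),np.uint8))
    out=[]
    for c in cv2.findContours(m,cv2.RETR_EXTERNAL,cv2.CHAIN_APPROX_NONE)[0]:
        if len(c)<40: continue
        P=onplane("top",c[:,0,:],0.012)[:,:2]
        f=(P*10000).astype(np.int32).reshape(-1,1,2)
        (cx,cy),(w,h),a=cv2.minAreaRect(f); w,h=w/1e4,h/1e4
        L,W=max(w,h),min(w,h)
        if verbose: print(np.round([cx/1e4,cy/1e4,L,W],3),c[:,0].mean(0))
        if not(.115<L<.142 and .05<W<.072): continue
        M=cv2.moments(f);ce=np.array([M["m10"],M["m01"]])/M["m00"]/1e4
        yaw=.5*np.arctan2(2*M["mu11"],M["mu20"]-M["mu02"])
        ax=np.array([np.cos(yaw),np.sin(yaw)]); pe=np.array([-ax[1],ax[0]])
        q=P-ce; t=q@ax; s=q@pe
        wd=lambda k:np.ptp(s[k])
        if wd(t<t.min()+.008)<wd(t>t.max()-.008): ax=-ax;t=-t   # round end (narrow) -> +x
        fill=M["m00"]/1e8/(L*W)
        mid=ce+ax*0.003
        out.append((mid,np.arctan2(ax[1],ax[0]),L,W,fill,c[:,0].mean(0)))
    return out
E
python3 - <<'E'
from h import *
z=np.load("pics/a_top.npz");im,d=z["im"],z["d"]
for p in patterns(im,True): print(p)
# base disc
hsv=cv2.cvtColor(im,cv2.COLOR_RGB2HSV)
P=cloud("top",d)
# board plane
wood=cv2.inRange(hsv,(8,70,110),(35,255,255))>0
r=np.zeros((400,640),bool);r[160:245,280:360]=1
k=wood&r&(d>0); k=cv2.erode(k.astype(np.uint8),np.ones((7,7)))>0
Q=P[k]; print("n",k.sum(),"table z",np.median(P[330:340,200:260][...,2]),P[20:40].shape)
for _ in range(4):
    c=Q.mean(0);n=np.linalg.svd(Q-c,full_matrices=False)[2][2];n*=np.sign(n[2]);e=(Q-c)@n;print(e.std());Q=Q[abs(e)<2.5*e.std()+1e-4]
print("center",c,"n",n,"tilt",np.degrees(np.arccos(n[2])),"uphill yaw",np.degrees(np.arctan2(-n[1],-n[0])))
E
```

```text
[-0.007  0.997  0.131  0.013] [  1.40860215 376.62365591]
[ 0.184 -0.839  0.055  0.015] [587.74418605 303.79069767]
[ 0.184 -0.805  0.055  0.015] [576.93023256 303.79069767]
[ 0.348 -0.554  0.074  0.02 ] [493.10869565 253.        ]
[0.411 0.342 0.131 0.063] [212.75728155 236.7184466 ]
[ 0.415 -0.333  0.129  0.061] [422.61320755 231.50943396]
[0.468 0.461 0.079 0.075] [176.73913043 221.4057971 ]
[ 0.535 -0.72   0.141  0.139] [540.13934426 193.5       ]
[ 0.525 -0.001  0.215  0.183] [317.88317757 201.3271028 ]
[0.595 0.336 0.13  0.063] [216.14705882 180.45098039]
[ 0.72  -0.506  0.109  0.105] [470.2967033  139.28571429]
[0.773 0.289 0.113 0.072] [230.32098765 128.92592593]
[0.822 0.021 0.264 0.087] [304.84771574 117.13705584]
[ 0.881 -0.119  0.296  0.03 ] [352.          94.91052632]
[ 0.817 -0.685  0.202  0.067] [522.7080292  109.70072993]
[0.567 0.081 2.072 1.321] [266.28643592  74.6828812 ]
(array([0.41128586, 0.34206282]), np.float64(-2.848180477883986), 0.1312754638671875, 0.0634942626953125, 0.8833052282070855, array([212.75728155, 236.7184466 ]))
(array([ 0.41386827, -0.33293525]), np.float64(3.071011352916573), 0.128908544921875, 0.06105565795898438, 0.9241949371161579, array([422.61320755, 231.50943396]))
(array([0.59507032, 0.33569323]), np.float64(2.9579776265461324), 0.130218896484375, 0.06329354858398438, 0.8810593130250597, array([216.14705882, 180.45098039]))
n 1765 table z -0.0004520470019999667 (20, 640, 3)
0.002155638401877564
0.0020578309406810115
0.002037101982312015
0.0020338240112892517
center [ 0.516385   -0.00777142  0.11400142] n [-0.06453325  0.02536524  0.99759314] tilt 3.976038664169574 uphill yaw -21.45765314078539
```

```bash
python3 - <<'E'
from h import *
z=np.load("pics/a_top.npz");im,d=z["im"],z["d"]
g=cv2.resize(im[155:245,275:365],None,fx=6.5,fy=6.5,interpolation=cv2.INTER_NEAREST)
cv2.imwrite("pics/c1.png",g[:,:,::-1])
z=np.load("pics/a_scene.npz");im=z["im"]
g=cv2.resize(im[150:260,265:375],None,fx=5.4,fy=5.4,interpolation=cv2.INTER_NEAREST)
cv2.imwrite("pics/c2.png",g[:,:,::-1])
E
```

```text
(no output)
```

View pics/c1.png

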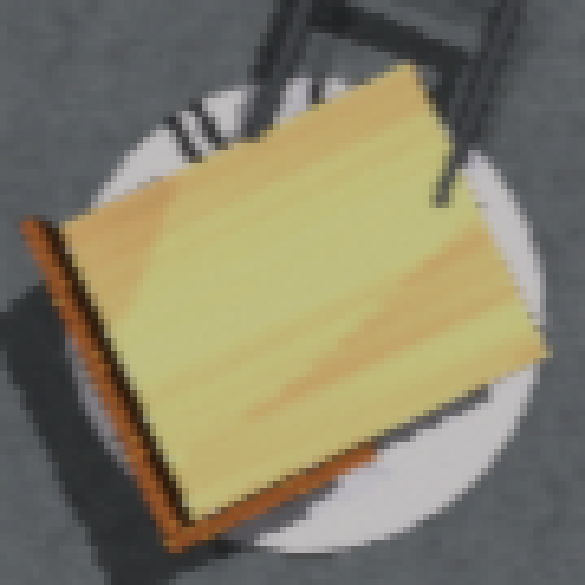

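View pics/c2.png

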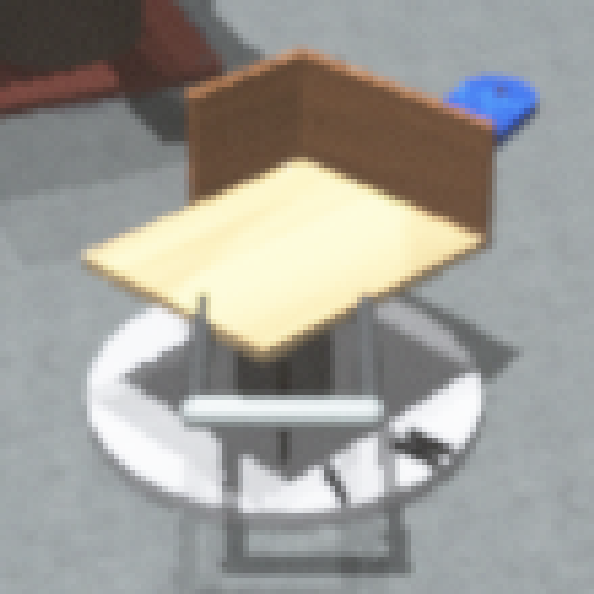

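```bash
python3 - <<'E'
from h import *
from scipy.optimize import least_squares
def circ(n,box,vmin):
    im=np.load(f"pics/a_{n}.npz")["im"]
    hsv=cv2.cvtColor(im,cv2.COLOR_RGB2HSV)
    m=cv2.inRange(hsv,(0,0,vmin),(180,40,255)); z=np.zeros_like(m);x0,y0,x1,y1=box;z[y0:y1,x0:x1]=m[y0:y1,x0:x1]
    z=cv2.morphologyEx(z,cv2.MORPH_OPEN,np.ones((3,3),np.uint8))
    p=np.argwhere(z)[:,::-1]; h=cv2.convexHull(p.astype(np.float32))[:,0]
    P=onplane(n,h,0.015)[:,:2]
    r=least_squares(lambda v:np.hypot(*(P-v[:2]).T)-v[2],[.53,-.005,.12],loss="soft_l1",f_scale=.002)
    e=np.hypot(*(P-r.x[:2]).T)-r.x[2]
    return r.x,np.round(e*1000,1)
for n,b,v in(("top",(280,160,365,245),150),("scene",(275,195,360,248),185)):
    x,e=circ(n,b,v);print(n,x,e)
    mk={"top":[(323.9,168.8),(305.5,175.0)],"scene":[(327.4,239.8),(343.7,232.4)]}[n]
    Q=onplane(n,mk,.015)[:,:2]-x[:2];print(np.hypot(*Q.T),np.degrees(np.arctan2(Q[:,1],Q[:,0])))
# bar both views: pixel mask bright grey
from itertools import product
bt=onplane("top",[(275+0,0)],0)
t=np.load("pics/a_top.npz");P=cloud("top",t["d"])
im=t["im"];hsv=cv2.cvtColor(im,cv2.COLOR_RGB2HSV)
m=(P[...,2]>.06)&(hsv[...,1]<60)&(hsv[...,2]>110);m[:,:310]=0;m[:130]=0;m[165:]=0;m[:,370:]=0
print("bar px",m.sum(),np.argwhere(m).mean(0)[::-1],np.median(P[m],0))
E
```

```text
top [ 0.51920537 -0.00980646  0.11748807] [-1.8  0.   0.3 -0.5 -0.1 -0.4  0.4 -0.3  0.2  0.2 -3.3  0.4  1.4  1.4
  0.3  0.9 -2.8 -3.1  1.4  0.5  0.5  0.7]
[0.11197025 0.1050861 ] [-5.20420273 28.70271228]
scene [ 0.51154608 -0.00673027  0.12758462] [ -4.5  -4.1  -2.8   0.3   0.4   1.2   3.6   3.3   2.8   2.5   0.8  -0.
  -2.   -2.4  -6.9  -8.  -10.6   1.1  18.4  23.6  30.1  -8.8]
[0.11314509 0.11009025] [-4.54328701 28.84309205]
bar px 134 [341.08208955 144.25373134] [ 0.68259295 -0.07236634  0.12867522]
```

```bash
cat >> h.py <<'E'
PIV=np.array([.519,-.0098,.110]); YAW0=np.radians(-5.3)
def rpy(M): return R.from_matrix(M).as_euler("xyz")
def rot(x,y):
    x=np.array(x,float);x/=np.linalg.norm(x);y=np.array(y,float);y-=x*(x@y);y/=np.linalg.norm(y)
    return np.c_[x,y,np.cross(x,y)]
def barpos(sw,t):
    p=YAW0+sw;return PIV+.175*np.array([np.cos(p)*np.cos(t),np.sin(p)*np.cos(t),np.sin(t)])
def barpose(sw,t,up=0,s=1):
    p=YAW0+sw
    return barpos(sw,t)+[0,0,-.019+up],rpy(rot([0,0,-1],[s*np.cos(p),s*np.sin(p),0]))
def board(sw,t):
    p=YAW0+sw;u=np.array([np.cos(p)*np.cos(t),np.sin(p)*np.cos(t),np.sin(t)])
    l=np.array([-np.sin(p),np.cos(p),0]);n=np.cross(u,l)
    x=(u-l)/2**.5;y=(u+l)/2**.5
    return np.c_[x,y,n],PIV+n*.005
def st(msg=""):
    s=observe();print(msg,"t=%.1f"%s["time_s"],"tcp",np.round(s["eef_pos"],4),"F",np.round(s["ft_force"],1),"open %.4f"%s["opening"]);return s
E
python3 - <<'E'
from h import *
for s in(1,-1):
    for sw,t in((-.274,.066),(0,.066),(0,.611),(.6,.611),(.6,.262)):
        for up in(0,.1):
            q=inverse_kinematics(*barpose(sw,t,up,s));print(s,sw,t,up,None if q is None else np.round(q,2))
# placement reach
B,o=board(0,.611);print(np.round(B,2))
for s in(1,-1):
  for h in(.01,.09):
    p=o+B@[-10,-22+0,0]*1 if 0 else o+B@np.array([-.010,-.02,h]);q=inverse_kinematics(p,rpy(rot(-B[:,2],s*B[:,1])));print("place",s,h,None if q is None else np.round(q,2))
E
```

```text
1 -0.274 0.066 0 [-0.22  0.47  1.46  0.    1.21  0.15]
1 -0.274 0.066 0.1 [-0.22  0.38  1.38  0.    1.38  0.15]
1 0 0.066 0 [-0.15  0.49  1.44  0.    1.22 -0.06]
1 0 0.066 0.1 [-0.15  0.4   1.36  0.    1.38 -0.06]
1 0 0.611 0 [-0.15  0.34  1.46  0.    1.34 -0.06]
1 0 0.611 0.1 [-0.15  0.28  1.35  0.    1.52 -0.06]
1 0.6 0.611 0 [-0.03  0.3   1.51 -0.    1.33 -0.54]
1 0.6 0.611 0.1 [-0.03  0.24  1.39 -0.    1.51 -0.54]
1 0.6 0.262 0 [-0.01  0.4   1.48 -0.    1.26 -0.52]
1 0.6 0.262 0.1 [-0.01  0.33  1.39 -0.    1.43 -0.52]
-1 -0.274 0.066 0 None
-1 -0.274 0.066 0.1 None
-1 0 0.066 0 None
-1 0 0.066 0.1 None
-1 0 0.611 0 None
-1 0 0.611 0.1 None
-1 0.6 0.611 0 [-0.03  0.3   1.51 -0.    1.33  2.6 ]
-1 0.6 0.611 0.1 [-0.03  0.24  1.39 -0.    1.51  2.6 ]
-1 0.6 0.262 0 [-0.01  0.4   1.48 -0.    1.26  2.62]
-1 0.6 0.262 0.1 [-0.01  0.33  1.39 -0.    1.43  2.62]
[[ 0.51  0.64 -0.57]
 [-0.76  0.65  0.05]
 [ 0.41  0.41  0.82]]
place 1 0.01 [-0.25 -0.42  2.48  0.2   0.49 -1.09]
place 1 0.09 [-0.28 -0.76  2.53  0.16  0.77 -1.05]
place -1 0.01 [-0.25 -0.42  2.48  0.2   0.49  2.05]
place -1 0.09 [-0.28 -0.76  2.53  0.16  0.77  2.09]<stdin>:5: UserWarning: Gimbal lock detected. Setting third angle to zero since it is not possible to uniquely determine all angles.
```

```bash
python3 -W ignore - <<'E'
from h import *
gripper_to(.045,30)
movep(*barpose(-.274,.066,.09)); st("above")
c=move_l(barpose(-.274,.066,0)[0],feed=.08,max_force=8); st("down %s"%c)
if c: raise SystemExit
gripper_to(.0,50); st("gripped")
im,_=get_image("scene");cv2.imwrite("pics/d1.png",cv2.resize(im[120:280,200:440],None,fx=3,fy=3)[:,:,::-1])
E
```

```text
above t=3.2 tcp [ 0.6819 -0.0735  0.1927] F [ 0.4 -0.4 -0.3] open 0.0449
down False t=4.5 tcp [ 0.6826 -0.0725  0.1034] F [0.5 0.3 0.4] open 0.0451
gripped t=4.9 tcp [ 0.6824 -0.0724  0.1033] F [-0.9  1.   4.3] open 0.0148
```

View pics/d1.png

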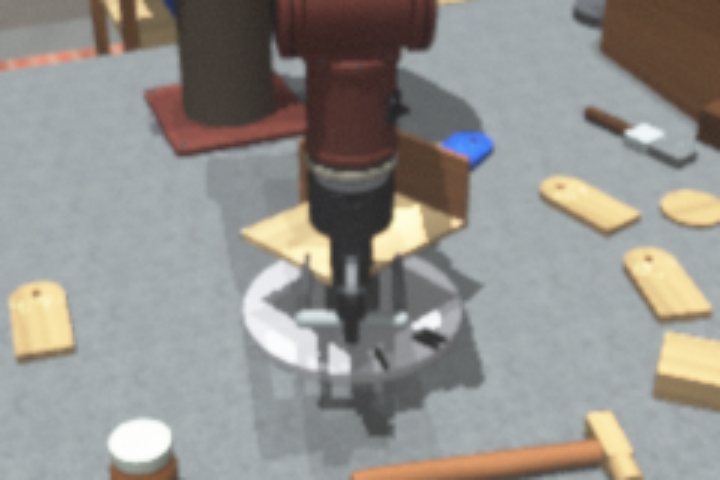

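The gripper straddles the bar (crop ~(350,320)) and holds it (opening 15 mm). Now I'll swivel, then tilt.

```bash
cat >> h.py <<'E'
def barpath(a,b,n,feed=.06):
    a,b=np.array(a),np.array(b)
    for k in range(1,n+1):
        p,r=barpose(*(a+(b-a)*k/n)); move_l(p,feed=feed,rotation=r)
        s=observe()
        if s["opening"]<.012: print("bar lost?",k,s["opening"]);return False
    return True
E
python3 -W ignore - <<'E'
from h import *
print(barpath((-.274,.066),(0,.066),4)); st("swivelled")
print(barpath((0,.066),(0,.611),7)); st("tilted")
hold(.3); gripper_to(.045); st("open")
p,r=barpose(0,.611,.10); move_l(p,feed=.15)
movep([.35,-.33,.33],rpy(rot([0,0,-1],[0,1,0]))); st()
for n in("scene","top"):
    im,d=get_image(n); cv2.imwrite(f"pics/e_{n}.png",im[:,:,::-1]); np.savez(f"pics/e_{n}.npz",im=im,d=d)
E
```

```text
True
swivelled t=6.3 tcp [ 0.6936 -0.0257  0.1032] F [0.8 1.2 5.5] open 0.0145
True
tilted t=9.0 tcp [ 0.6639 -0.0229  0.1929] F [7.9 1.8 3.2] open 0.0144
open t=9.7 tcp [ 0.6611 -0.0231  0.1907] F [ 0.  -0.4  0.2] open 0.0454
 t=12.6 tcp [ 0.3502 -0.3298  0.3298] F [ 0.2 -0.1  0.5] open 0.0450
```

```bash
cat >> h.py <<'E'
def boardfit(im,d,box=(280,160,365,245)):
    P=cloud("top",d);hsv=cv2.cvtColor(im,cv2.COLOR_RGB2HSV)
    k=(cv2.inRange(hsv,(8,70,110),(35,255,255))>0)&(d>0)&(P[...,2]>.03)
    b=np.zeros_like(k);b[box[1]:box[3],box[0]:box[2]]=1;k&=b
    Q=P[cv2.erode(k.astype(np.uint8),np.ones((5,5)))>0]
    rng=np.random.default_rng(0);best=0
    for _ in range(300):
        a=Q[rng.choice(len(Q),3,False)];n=np.cross(a[1]-a[0],a[2]-a[0]);n/=np.linalg.norm(n)+1e-12
        i=abs((Q-a[0])@n)<.004
        if i.sum()>best and abs(n[2])>.5: best=i.sum();I=i
    Q=Q[I];c=Q.mean(0);n=np.linalg.svd(Q-c,full_matrices=False)[2][2];n*=np.sign(n[2])
    return c,n,np.degrees(np.arccos(n[2])),np.degrees(np.arctan2(-n[1],-n[0])),len(Q)
def barfit(im,d):
    P=cloud("top",d);hsv=cv2.cvtColor(im,cv2.COLOR_RGB2HSV)
    m=(P[...,2]>.06)&(hsv[...,1]<60)&(hsv[...,2]>110);r=np.hypot(P[...,0]-PIV[0],P[...,1]-PIV[1])
    m&=(r>.12)&(r<.2)&(P[...,0]>PIV[0]); return np.median(P[m],0)-[0,0,.007],m.sum()
E
python3 - <<'E'
from h import *
z=np.load("pics/e_top.npz");print(boardfit(z["im"],z["d"]));b,n=barfit(z["im"],z["d"]);v=b-PIV;print(b,n,np.linalg.norm(v),np.degrees(np.arctan2(v[1],v[0])),np.degrees(np.arctan2(v[2],np.hypot(*v[:2]))))
im=z["im"];cv2.imwrite("pics/e1.png",cv2.resize(im[110:250,270:370],None,fx=4,fy=4,interpolation=cv2.INTER_NEAREST)[:,:,::-1])
E
```

```text
(array([ 0.52040587, -0.01037212,  0.11562266]), array([-0.55894909,  0.05194625,  0.82757326]), np.float64(34.14974544623364), np.float64(-5.309564573525535), 1797)
[ 0.6639721  -0.02282449  0.20685861] 172 0.1748374618920255 -5.13374908795442 33.641336369073564
```

View pics/e1.png

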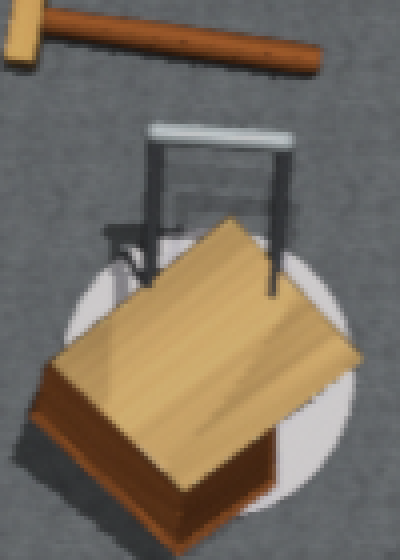

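View pics/e_scene.png

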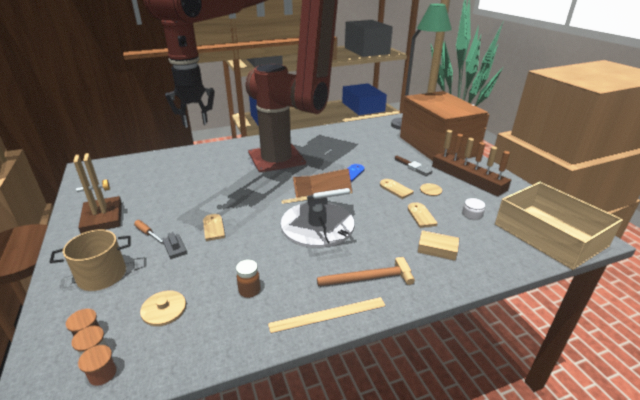

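```bash
python3 -W ignore - <<'E'
from h import *
movep(*barpose(0,.596,.10)); 
c=move_l(barpose(0,.596,0)[0],feed=.08,max_force=10); st("down %s"%c)
if c: raise SystemExit
gripper_to(0,40); st("grip")
print(barpath((0,.596),(0,.627),2,.03)); hold(.3);st("tilted")
gripper_to(.045); move_l(barpose(0,.627,.10)[0],feed=.15)
movep([.35,-.33,.33],rpy(rot([0,0,-1],[0,1,0]))); st()
im,d=get_image("top");print(boardfit(im,d));b,n=barfit(im,d);v=b-PIV;print(b,n,np.linalg.norm(v),np.degrees(np.arctan2(v[1],v[0])),np.degrees(np.arctan2(v[2],np.hypot(*v[:2]))))
cv2.imwrite("pics/f_top.png",im[:,:,::-1]);np.savez("pics/f_top.npz",im=im,d=d)
for p in patterns(im):print(p)
E
```

```text
down False t=16.1 tcp [ 0.6637 -0.0232  0.1901] F [-0.6 -0.4 -0.3] open 0.0446
grip t=16.5 tcp [ 0.6639 -0.0233  0.1899] F [ 2.6 -0.7  1.3] open 0.0150
True
tilted t=17.3 tcp [ 0.6613 -0.023   0.1937] F [ 5.8 -0.7 -2.4] open 0.0147
 t=20.6 tcp [ 0.3502 -0.3298  0.3298] F [-0.1  0.4 -0.5] open 0.0449
(array([ 0.51906795, -0.00723166,  0.11458144]), array([-0.58133215,  0.0562156 ,  0.81172208]), np.float64(35.735474008913066), np.float64(-5.52340507981443), 1783)
[ 0.6611542  -0.02274701  0.21036733] 176 0.17449653939396184 -5.2039812585001615 35.11240347207513
(array([0.41140402, 0.34193125]), np.float64(-2.8453885795736684), 0.13140794677734374, 0.0634942626953125, 0.8862505481280211, array([212.78640777, 236.69902913]))
(array([ 0.41403703, -0.33299715]), np.float64(3.0736679750962064), 0.1287437744140625, 0.06105565795898438, 0.9227920505458109, array([422.61320755, 231.49056604]))
(array([0.5947917 , 0.33549044]), np.float64(2.9598483821285653), 0.1302439208984375, 0.06297853393554688, 0.8905847726071228, array([216.19607843, 180.46078431]))
```

View pics/f_top.png

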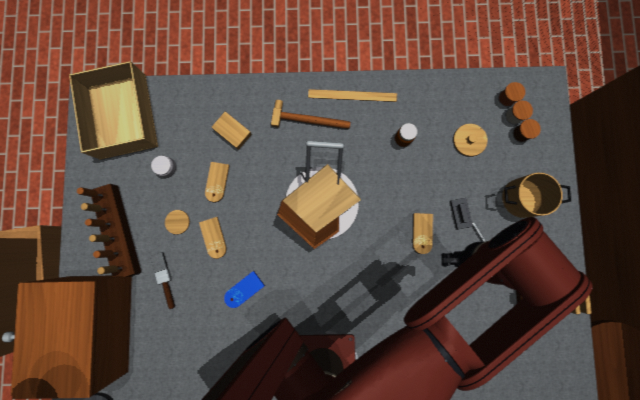

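```bash
cat >> h.py <<'E'
TILT=.616
def place_pose(dx,dy,h,s,home=(-.025,-.045),sw=0,t=TILT):
    B,o=board(sw,t); return o+B@np.array([home[0]+dx,home[1]+dy,h]),rpy(rot(-B[:,2],s*B[:,1]))
def pick_pose(p,yaw,z,s,along=0):
    a=np.array([np.cos(yaw),np.sin(yaw),0]);y=np.array([-a[1],a[0],0])
    return np.r_[p[0],p[1],z]+a*along,rpy(rot([0,0,-1],s*y))
E
python3 -W ignore - <<'E'
from h import *
f=lambda q:None if q is None else np.round(q,2)
for s in(1,-1):
    for h in(0,.04,.08,.1,.12): print("pl",s,h,f(inverse_kinematics(*place_pose(.015,.024,h,s))))
    for h in(.02,.06,.1,.12): print("wt",s,h,f(inverse_kinematics(*place_pose(.008,.008,h,s,(-.0425,-.05)))))
    for p in patterns(np.load("pics/f_top.npz")["im"]):
        for z in(0,.2,.3):print(s,np.round(p[0],2),z,f(inverse_kinematics(*pick_pose(p[0],p[1],z,s))))
    # via
    for x,z,k in((.45,.33,.3),(.45,.33,0),(.5,.3,.3),(.5,.35,0.)):
        B,o=board(0,k); print("via",s,x,z,k,f(inverse_kinematics([x,-.02,z],rpy(rot(-B[:,2],s*B[:,1])))))
E
```

```text
pl 1 0 [-0.25 -0.38  2.48  0.22  0.45 -1.11]
pl 1 0.04 [-0.27 -0.55  2.51  0.18  0.58 -1.08]
pl 1 0.08 [-0.28 -0.72  2.53  0.16  0.73 -1.06]
pl 1 0.1 [-0.29 -0.8   2.54  0.16  0.81 -1.06]
pl 1 0.12 [-0.3  -0.88  2.54  0.16  0.88 -1.06]
wt 1 0.02 [-0.27 -0.53  2.57  0.21  0.5  -1.11]
wt 1 0.06 None
wt 1 0.1 None
wt 1 0.12 None
1 [0.41 0.34] 0 [ 0.55  0.3   1.91 -0.    0.93  1.82]
1 [0.41 0.34] 0.2 [ 0.55  0.03  1.8  -0.    1.32  1.82]
1 [0.41 0.34] 0.3 [ 0.55 -0.03  1.67 -0.    1.5   1.82]
1 [ 0.41 -0.33] 0 [-0.83  0.29  1.92  0.    0.93  0.81]
1 [ 0.41 -0.33] 0.2 [-0.83  0.02  1.8   0.    1.32  0.81]
1 [ 0.41 -0.33] 0.3 [-0.83 -0.04  1.68  0.    1.5   0.81]
1 [0.59 0.34] 0 [ 0.4   0.59  1.5  -0.    1.05  2.15]
1 [0.59 0.34] 0.2 [ 0.4   0.38  1.39 -0.    1.37  2.15]
1 [0.59 0.34] 0.3 [ 0.4   0.33  1.27 -0.    1.54  2.15]
via 1 0.45 0.33 0.3 [-0.26 -0.53  2.03  0.05  1.34 -0.95]
via 1 0.45 0.33 0 [-0.22 -0.26  1.82  0.    1.58 -0.91]
via 1 0.5 0.3 0.3 [-0.22 -0.38  1.99  0.04  1.23 -0.92]
via 1 0.5 0.35 0.0 [-0.2  -0.13  1.67  0.    1.6  -0.89]
pl -1 0 [-0.25 -0.38  2.48  0.22  0.45  2
[... 339 characters left out ...]
0.93 -1.32]
-1 [0.41 0.34] 0.2 [ 0.55  0.03  1.8  -0.    1.32 -1.32]
-1 [0.41 0.34] 0.3 [ 0.55 -0.03  1.67 -0.    1.5  -1.32]
-1 [ 0.41 -0.33] 0 [-0.83  0.29  1.92  0.    0.93 -2.33]
-1 [ 0.41 -0.33] 0.2 [-0.83  0.02  1.8   0.    1.32 -2.33]
-1 [ 0.41 -0.33] 0.3 [-0.83 -0.04  1.68  0.    1.5  -2.33]
-1 [0.59 0.34] 0 [ 0.4   0.59  1.5  -0.    1.05 -0.99]
-1 [0.59 0.34] 0.2 [ 0.4   0.38  1.39 -0.    1.37 -0.99]
-1 [0.59 0.34] 0.3 [ 0.4   0.33  1.27 -0.    1.54 -0.99]
via -1 0.45 0.33 0.3 [-0.26 -0.53  2.03  0.05  1.34  2.19]
via -1 0.45 0.33 0 [-0.22 -0.26  1.82  0.    1.58  2.23]
via -1 0.5 0.3 0.3 [-0.22 -0.38  1.99  0.04  1.23  2.22]
via -1 0.5 0.35 0.0 [-0.2  -0.13  1.67  0.    1.6   2.25]
```

```bash
cat >> h.py <<'E'
def pick_pattern(near,s=1):
    ps=patterns(); p=min(ps,key=lambda p:np.hypot(*(p[0]-near)))
    print("pattern",np.round(p[0],4),round(p[1],3))
    if np.hypot(*(p[0]-near))>.09: raise SystemExit("too far")
    gripper_to(.074)
    movep(*pick_pose(p[0],p[1],.10,s))
    move_l(pick_pose(p[0],p[1],.022,s)[0],feed=.12)
    c=move_l(pick_pose(p[0],p[1],-.025,s)[0],feed=.025,max_force=4)
    z=st("touch %s"%c)["eef_pos"][2]
    if not c: raise SystemExit("no contact")
    zt=z+.003; move_l(pick_pose(p[0],p[1],zt,s)[0],feed=.02)
    gripper_to(.05,60); z=st("grip")["eef_pos"][2]
    move_l(pick_pose(p[0],p[1],.12,s)[0],feed=.15); s_=st("lift")
    if s_["opening"]<.057: raise SystemExit("no pattern")
    return z
E
python3 -W ignore - <<'E'
from h import *
z=pick_pattern(np.array([.414,-.333]));open("zt.txt","w").write(str(z))
im,d=get_image("scene");cv2.imwrite("pics/g1.png",cv2.resize(im[120:280,120:360],None,fx=3,fy=3)[:,:,::-1])
E
```

```text
pattern [ 0.414 -0.333] 3.075
touch True t=25.9 tcp [ 0.4139 -0.3329 -0.0089] F [-1.4  1.8  7.5] open 0.0744
grip t=26.5 tcp [ 0.4149 -0.334  -0.0045] F [0.2 1.1 9.2] open 0.0582
lift t=27.5 tcp [ 0.4133 -0.3323  0.1187] F [ 0.5  0.1 -1.2] open 0.0583
```

View pics/g1.png

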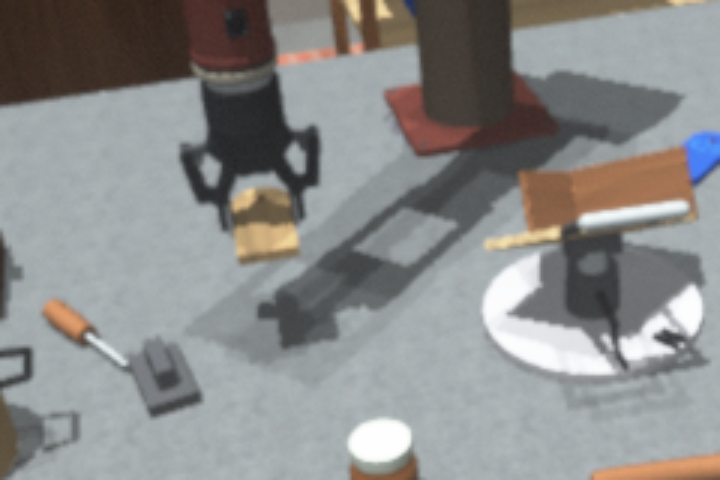

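```bash
cat >> h.py <<'E'
def via(s,k=.3,pos=(.45,-.02,.33)):
    B,o=board(0,k); return np.array(pos),rpy(rot(-B[:,2],s*B[:,1]))
def place_pattern(zt,layer,dx,dy,s=1,op=.071,gap=.0015):
    s0=observe()["eef_pos"]
    move_l([s0[0],s0[1],.26],feed=.25)
    movep(*via(s)); st("via")
    movep(*place_pose(dx,dy,.10,s)); q=st("pre")
    if q["opening"]<.057: raise SystemExit("lost")
    h=zt+.012*layer+gap
    c=move_l(place_pose(dx,dy,h+.02,s)[0],feed=.12)
    c=move_l(place_pose(dx,dy,h,s)[0],feed=.03,max_force=5); st("down %s"%c)
    gripper_to(op); hold(.3); st("open")
    move_l(place_pose(dx,dy,.095,s)[0],feed=.08)
    movep(*via(s)); hold(.1); st("clear")
E
python3 -W ignore - <<'E'
from h import *
place_pattern(-.0048,0,.015,.026)
movep([.36,-.30,.33],rpy(rot([0,0,-1],[0,1,0])))
for n in("scene","top"):
    im,d=get_image(n); cv2.imwrite(f"pics/h_{n}.png",cv2.resize(im[110:260,230:410],None,fx=4,fy=4)[:,:,::-1]); np.savez(f"pics/h_{n}.npz",im=im,d=d)
E
```

```text
via t=29.8 tcp [ 0.4499 -0.0203  0.3291] F [-0.   0.4 -0.5] open 0.0581
pre t=30.5 tcp [ 0.4423 -0.0097  0.1858] F [ 1.  -0.2  0.1] open 0.0587
down True t=31.5 tcp [ 0.4926 -0.014   0.1188] F [-1.   1.8  4.7] open 0.0577
open t=32.1 tcp [ 0.4935 -0.014   0.12  ] F [1.5 3.1 5.1] open 0.0708
clear t=34.0 tcp [ 0.4491 -0.0197  0.3275] F [-0.5  0.6  0.7] open 0.0709
```

View pics/h_top.png

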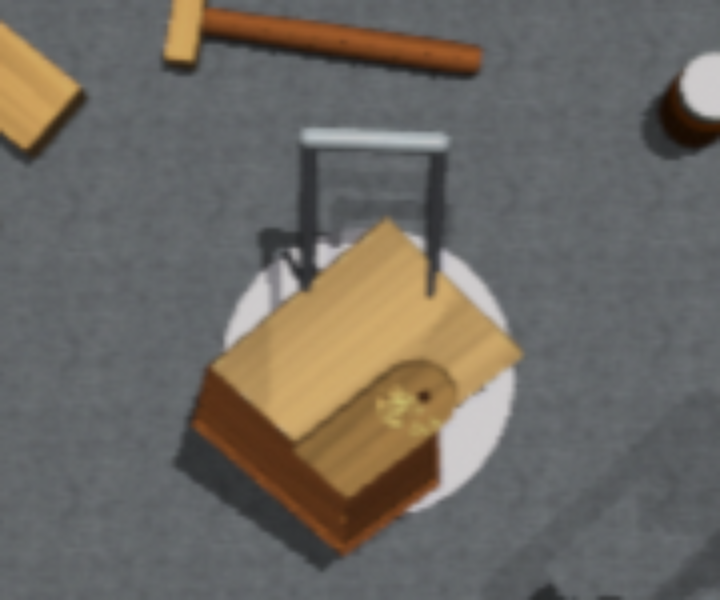

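View pics/h_scene.png

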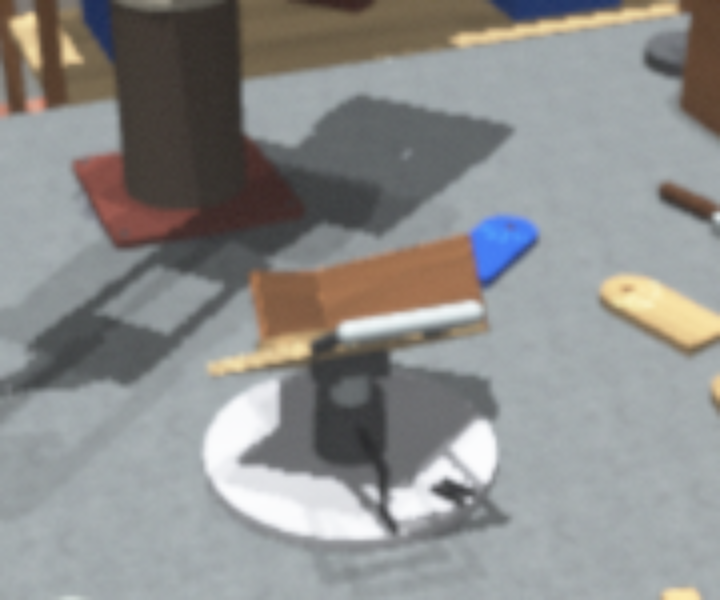

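```bash
sed -i 's/zt=z+.003/zt=z+.0045/' h.py && python3 -W ignore - <<'E'
from h import *
im,d=get_image("top");print(boardfit(im,d)[2:])
z=pick_pattern(np.array([.411,.342]))
place_pattern(z,1,.015,.024,op=.068,gap=.0015)
movep([.36,-.30,.33],rpy(rot([0,0,-1],[0,1,0])))
for n in("scene","top"):
    im,d=get_image(n); cv2.imwrite(f"pics/i_{n}.png",cv2.resize(im[110:260,230:410],None,fx=4,fy=4)[:,:,::-1]); np.savez(f"pics/i_{n}.npz",im=im,d=d)
for p in patterns(im):print(p)
E
```

```text
(np.float64(36.37103262416102), np.float64(-3.327476597591708), 1372)
pattern [0.4111 0.3419] -2.848
touch True t=41.3 tcp [ 0.411   0.3418 -0.0089] F [-0.6 -1.2  7.2] open 0.0739
grip t=42.0 tcp [ 0.4113  0.342  -0.0043] F [0.  0.6 2.2] open 0.0588
lift t=43.0 tcp [0.4103 0.3414 0.1188] F [-0.2  0.1 -0.3] open 0.0583
via t=46.0 tcp [ 0.45   -0.0198  0.3297] F [ 0.5 -0.2 -0.9] open 0.0585
pre t=46.7 tcp [ 0.4411 -0.0104  0.1852] F [ 1.  -1.4  0.9] open 0.0583
down True t=47.9 tcp [ 0.4873 -0.0148  0.1179] F [-0.2  0.7  3. ] open 0.0583
open t=48.4 tcp [ 0.4869 -0.0146  0.118 ] F [0.9 3.  5. ] open 0.0680
clear t=50.3 tcp [ 0.4491 -0.0197  0.3276] F [ 0.  -0.1 -0.1] open 0.0681
(array([0.59470588, 0.33546456]), np.float64(2.961803330179607), 0.1302439208984375, 0.06297853393554688, 0.8918922894513772, array([216.19607843, 180.47058824]))
```

View pics/i_top.png

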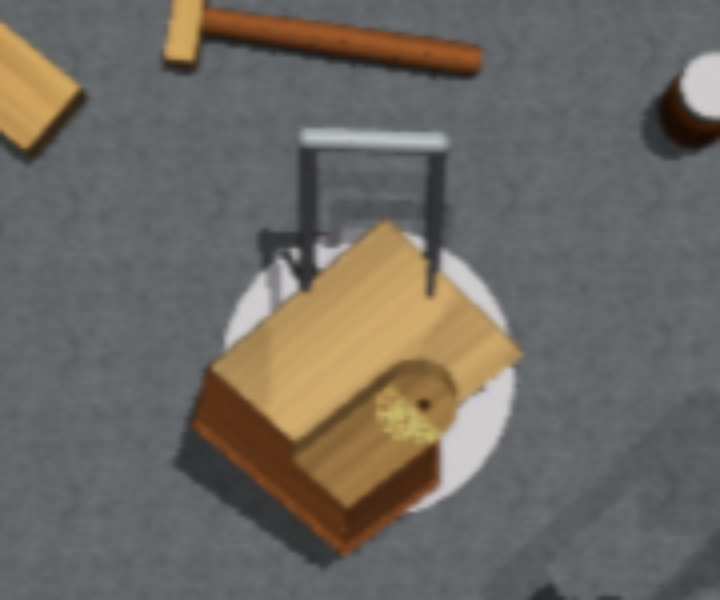

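```bash
python3 -W ignore - <<'E'
from h import *
B,o=board(0,TILT)
for p in([.4926,-.014,.1188],[.4935,-.014,.12],[.4873,-.0148,.1179],[.4869,-.0146,.118]):print(np.round(B.T@(np.array(p)-o),4))
E
```

```text
[-0.0067 -0.016   0.0171]
[-0.0057 -0.015   0.0176]
[-0.0091 -0.0203  0.0194]
[-0.0094 -0.0204  0.0197]
```

```bash
python3 -W ignore - <<'E'
from h import *
z=pick_pattern(np.array([.5947,.3355]))
place_pattern(z,2,.015,.025,op=.069,gap=.002)
movep([.36,-.30,.33],rpy(rot([0,0,-1],[0,1,0])))
for n in("scene","top"):
    im,d=get_image(n); cv2.imwrite(f"pics/j_{n}.png",cv2.resize(im[110:260,230:410],None,fx=4,fy=4)[:,:,::-1]); np.savez(f"pics/j_{n}.npz",im=im,d=d)
print(patterns(im),barfit(im,d))
cv2.imwrite("pics/j_w.png",cv2.resize(im[170:260,410:520],None,fx=6,fy=6,interpolation=cv2.INTER_NEAREST)[:,:,::-1])
E
```

```text
pattern [0.5949 0.3355] 2.964
touch True t=57.8 tcp [ 0.5949  0.3354 -0.0089] F [-1.3 -0.3  5.7] open 0.0741
grip t=58.5 tcp [ 0.5951  0.3355 -0.0043] F [0.6 0.5 1.1] open 0.0586
lift t=59.5 tcp [0.5941 0.3351 0.1185] F [-0.1  0.  -0.9] open 0.0587
via t=62.8 tcp [ 0.4501 -0.0199  0.3299] F [-0.  -0.7 -0.2] open 0.0582
pre t=63.4 tcp [ 0.4417 -0.0099  0.1856] F [ 0.5 -1.   0.3] open 0.0585
down True t=64.7 tcp [ 0.4856 -0.0137  0.1191] F [-3.7  1.6  6.1] open 0.0586
open t=65.3 tcp [ 0.486  -0.0137  0.1197] F [1.  3.  5.7] open 0.0691
clear t=67.2 tcp [ 0.4491 -0.0197  0.3276] F [-0.1  0.4 -0.2] open 0.0686
[] (array([ 0.66258014, -0.01853013,  0.20898541]), np.int64(180))
```

View pics/j_top.png

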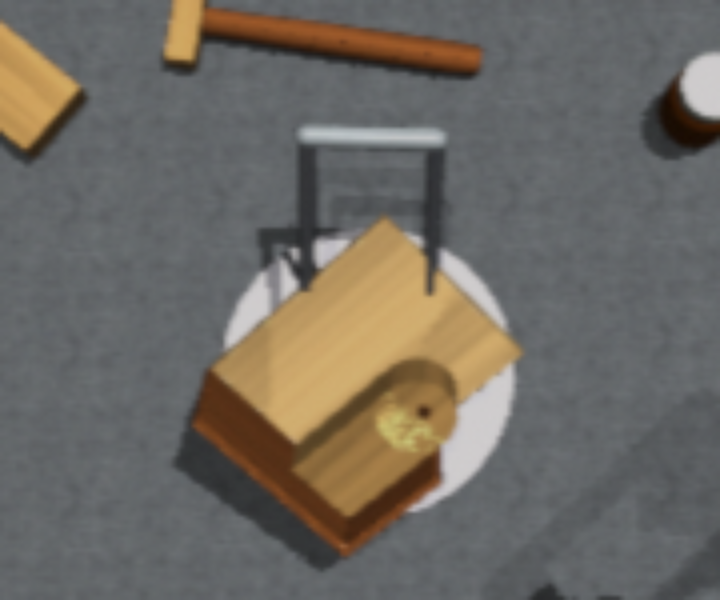

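View pics/j_w.png

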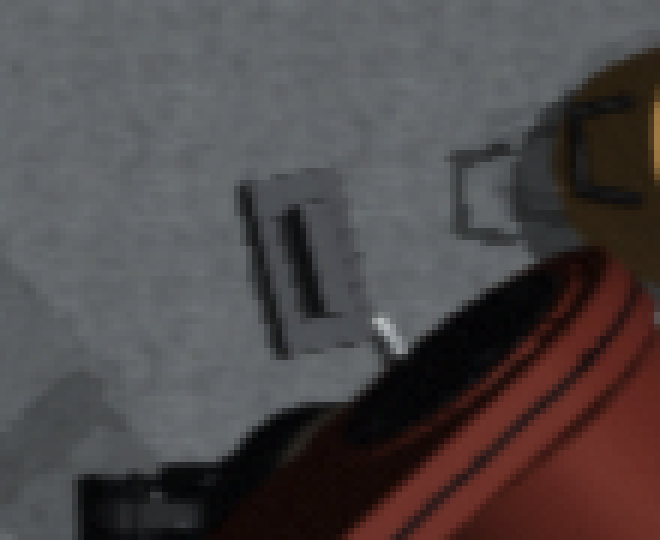

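```bash
python3 -W ignore - <<'E'
from h import *
for k in"efhij":
    z=np.load(f"pics/{k}_top.npz");b,n=barfit(z["im"],z["d"]);v=b-PIV;print(k,n,np.degrees(np.arctan2(v[1],v[0])),np.degrees(np.arctan2(v[2],np.hypot(*v[:2]))))
# weight mask
z=np.load("pics/j_top.npz");im,d=z["im"],z["d"]
P=cloud("top",d);r=(slice(190,235),slice(440,480))
Z=P[r][...,2];m=(Z>.010)&(Z<.024);m2=Z>.03
for M,zz in((m|m2,.016),(m2,.04)):
    ys,xs=np.nonzero(M);print(M.sum());
    p=np.c_[xs+440,ys+190];Q=onplane("top",p,zz)[:,:2];c=Q.mean(0);w,V=np.linalg.eigh(np.cov((Q-c).T));print(c,np.arctan2(V[1,1],V[0,1]),np.sqrt(12*w))
E
```

```text
e 172 -5.13374908795442 33.641336369073564
f 176 -5.2039812585001615 35.11240347207513
h 177 -3.538338465541742 36.12666086494435
i 180 -3.5531135971202525 36.30112434418407
j 180 -3.4794824060459515 34.53333576071989
509
[ 0.47050979 -0.46332109] -2.7238079565190687 [0.05749352 0.11789971]
173
[ 0.46122957 -0.46600582] -2.6619361469316267 [0.03905113 0.1221189 ]
```

```bash
python3 -W ignore - <<'E'
from h import *
z=np.load("pics/a_top.npz");im,d=z["im"],z["d"];P=cloud("top",d)
Z=P[...,2][195:235,445:480];Zc=np.clip(Z*1000,-5,50).round().astype(int)
for r in Zc[::2]:print(" ".join("%3d"%v for v in r[::1]))
cv2.imwrite("pics/k.png",cv2.resize(im[190:240,440:490],None,fx=11,fy=11,interpolation=cv2.INTER_NEAREST)[:,:,::-1])
E
```

```text
-3  -2   0   2   0   0   1  -3  -2  -4  -4   2  -5  -3   1  -2  -2  -2   0   0   0  -2   2  -3   1  -3   1  -4   1   1   1  50  -4   2   3
 -1  -5  -2  -1   2  -1   3   0  -3  -5  -3  -2   1   0   1   0  -3  -3  -1  -4   1   1   2  -2  -1  50  -5  -3  -2  -1  -1  -5   0  -3  -1
  2  -2  -1   1   0  -4   1  -4  -1  -3   5   9  13  18  14  18  10  12  16  15  20  -4  -1  -2   2  -3   1  -5   1  -5  -4  -3  -5   0  -3
  0  -3   4  -2   1   8  16  14  16  19  15  15  16  15  14  20  16  15  12  13  14  19   3  -2   2  -1  -2  -1  -1  -4   4  -2  -2  -2   0
 -2  -4  -5  -2   1   5  12  50  16  15  14  17  16  15  16  20  13  17  39  36  12  13   2  -2  -3   1   2  -1  -5  -5   0  -2   2  -2   2
  0  -5   1  -1   1   2   9  15  13  20  15  12  22  27  35  35  42  39  35  39  17  15  15   1  -4  -1  -1  -3   0   4  -1   2   4  -5  -3
 -1  -3  -1  -5   1  -2   4  15  15  11  17  15  14  24  29  39  45  39  38  39  39  17  15  -1   2  -3  -1  -4   0  -1  -1  -5  -3   1  -2
  0   2   1  -5  -1   1   0  11  12  16  13  13  15  19  28  33  38  36  38  39  37  15  17  17   3  -4   1   1  -1  -1  
[... 998 characters left out ...]

  1  -2  -4  -1   5  -1   0   0   0   1   1  13  16  17  14  19  18  17  18  17  19  18  19  12  15  16  13  -1  12  14  -2  -4  -1   0   0
 -5  -4  -5   2  -1  -1   0  -1  -2  -5   2   6  16  17  16  13  16  15  16  13  13  14   3  -3  -2  -1   2  -3  -1   9  14  16  -1   1   0
  0   0   2   2   1   5  -2   1   5  -2  -1  -1  -5  -1   1  -1   0  -5  -5   1   0   3  -2  -4  -1  -5  -2   1   1   3  -4  19  16   0   0
  2   0  -1  -4  -4  -4   0  -3   5   3   3  -2  -2   1   3  -2  -1   3   0  -4   0  -2  -5   0  -4  -2  -2   1   2   3  -3  -1  11  18   1
 -2   1  -2   0   5  -2   1  -2  -2   3  -1   1   2   0  -3  -5  -2  -3   3   5  -1  -2  -5  -1  -3  -5  -1  -4  -2  -1   2  -1  -2  14  14
```

View pics/k.png

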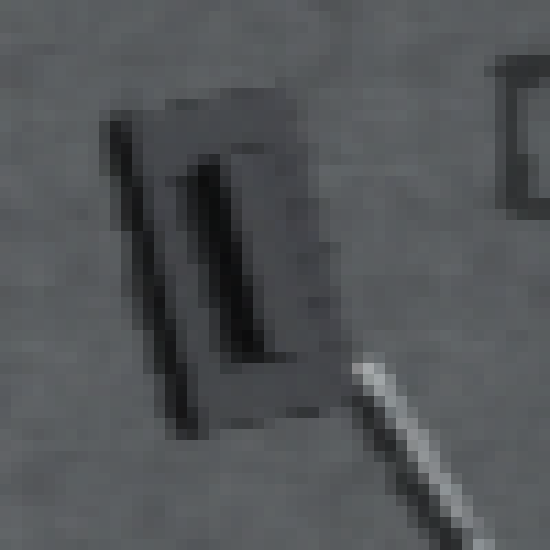

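```bash
cat >> h.py <<'E'
def weightpose():
    im,d=get_image("top");P=cloud("top",d);x0,y0,x1,y1=440,190,490,240
    Z=cv2.medianBlur(P[y0:y1,x0:x1,2].astype(np.float32),3)
    m=(Z>.031)&(Z<.05)
    n,l,s,_=cv2.connectedComponentsWithStats(m.astype(np.uint8));print("comps",s[1:,4])
    k=1+np.argmax(s[1:,4]);ys,xs=np.nonzero(l==k)
    Q=onplane("top",np.c_[xs+x0,ys+y0],.040)[:,:2]
    (c,sz,a)=cv2.minAreaRect((Q*1e4).astype(np.float32));ce=np.array(c)/1e4
    c=Q.mean(0);w,V=np.linalg.eigh(np.cov((Q-c).T))
    return c,ce,np.arctan2(V[1,1],V[0,1]),np.array(sz)/1e4
E
python3 -W ignore - <<'E'
from h import *
movep([.36,-.05,.34],rpy(rot([0,0,-1],[0,1,0])))
print(weightpose());st()
im,_=get_image("top");cv2.imwrite("pics/l.png",im[:,:,::-1])
f=lambda q:None if q is None else np.round(q,2)
c=weightpose()
for s in(1,-1):
    for dx in(.0,.015,.025,.03):
      for h in(.054,.075,.09): print(s,dx,h,f(inverse_kinematics(*place_pose(dx,.012,h,s,(-.0425,-.05)))))
    print(f(inverse_kinematics(*pick_pose(c[0],c[2],.02,s))))
E
```

```text
comps [123]
(array([ 0.47645328, -0.45732912]), array([ 0.47611855, -0.45675161]), np.float64(-2.955289076397533), array([0.05965518, 0.02155462]))
 t=69.6 tcp [ 0.3602 -0.0508  0.34  ] F [ 0.8 -0.8  0.1] open 0.0690
comps [121]
1 0.0 0.054 None
1 0.0 0.075 None
1 0.0 0.09 None
1 0.015 0.054 None
1 0.015 0.075 None
1 0.015 0.09 None
1 0.025 0.054 [-0.31 -0.66  2.56  0.21  0.65 -1.13]
1 0.025 0.075 None
1 0.025 0.09 None
1 0.03 0.054 [-0.32 -0.65  2.56  0.22  0.65 -1.15]
1 0.03 0.075 [-0.33 -0.75  2.57  0.21  0.73 -1.14]
1 0.03 0.09 None
[-0.88  0.52  1.56  0.    1.06  0.51]
-1 0.0 0.054 None
-1 0.0 0.075 None
-1 0.0 0.09 None
-1 0.015 0.054 None
-1 0.015 0.075 None
-1 0.015 0.09 None
-1 0.025 0.054 [-0.31 -0.66  2.56  0.21  0.65  2.01]
-1 0.025 0.075 None
-1 0.025 0.09 None
-1 0.03 0.054 [-0.32 -0.65  2.56  0.22  0.65  1.99]
-1 0.03 0.075 [-0.33 -0.75  2.57  0.21  0.73  2.01]
-1 0.03 0.09 None
[-0.88  0.52  1.56  0.    1.06 -2.64]
```

View pics/l.png

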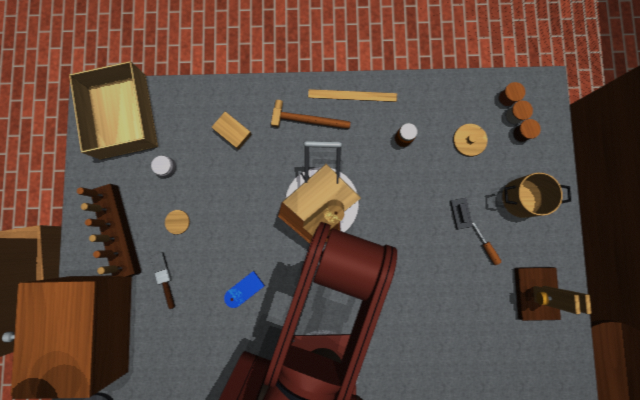

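```bash
cat >> h.py <<'E'
def wrot(x,y,n,al,s): return rpy(rot(-n*np.cos(al)-x*np.sin(al),s*y))
def wpick(c,yaw,z,al,s):
    a=np.array([np.cos(yaw),np.sin(yaw),0]);y=np.array([-a[1],a[0],0])
    return np.r_[c,z],wrot(a,y,np.array([0,0,1.]),al,s)
def wplace(dx,dy,h,al,s,sw=0.03,t=TILT):
    B,o=board(sw,t);return o+B@np.array([-.0425+dx,-.05+dy,h]),wrot(B[:,0],B[:,1],B[:,2],al,s)
E
python3 -W ignore - <<'E'
from h import *
f=lambda q:None if q is None else np.round(q,2)
c=np.array([.4763,-.4570])
for al in(.2,.35,.5):
  for s in(1,-1):
    for yaw in(-2.955,.1866): print(al,s,yaw,f(inverse_kinematics(*wpick(c,yaw,.021,al,s))),f(inverse_kinematics(*wpick(c,yaw,.2,al,s))))
    for h in(.057,.1,.13):print("   pl",al,s,h,f(inverse_kinematics(*wplace(.010,.012,h,al,s))))
E
```

```text
0.2 1 -2.955 [-0.98  0.45  1.67  0.23  0.95  0.28] [-0.98  0.25  1.57  0.19  1.25  0.35]
0.2 1 0.1866 [-0.8   0.61  1.44 -0.18  1.21 -2.48] [-0.8   0.42  1.34 -0.17  1.49 -2.53]
   pl 0.2 1 0.057 [-0.43 -0.55  2.47  0.4   0.86 -1.4 ]
   pl 0.2 1 0.1 [-0.47 -0.72  2.49  0.37  1.01 -1.37]
   pl 0.2 1 0.13 [-0.49 -0.82  2.49  0.36  1.12 -1.36]
0.2 -1 -2.955 None None
0.2 -1 0.1866 [-0.8   0.61  1.44 -0.18  1.21  0.66] [-0.8   0.42  1.34 -0.17  1.49  0.61]
   pl 0.2 -1 0.057 [-0.43 -0.55  2.47  0.4   0.86  1.74]
   pl 0.2 -1 0.1 [-0.47 -0.72  2.49  0.37  1.01  1.77]
   pl 0.2 -1 0.13 [-0.49 -0.82  2.49  0.36  1.12  1.78]
0.35 1 -2.955 [-1.05  0.43  1.74  0.43  0.9   0.08] [-1.05  0.2   1.64  0.36  1.2   0.22]
0.35 1 0.1866 [-0.74  0.69  1.35 -0.29  1.33 -2.4 ] [-0.74  0.51  1.25 -0.28  1.59 -2.48]
   pl 0.35 1 0.057 [-0.49 -0.41  2.37  0.45  1.   -1.5 ]
   pl 0.35 1 0.1 [-0.52 -0.56  2.39  0.42  1.13 -1.47]
   pl 0.35 1 0.13 [-0.55 -0.65  2.39  0.41  1.22 -1.46]
0.35 -1 -2.955 None None
0.35 -1 0.1866 [-0.74  0.69  1.35 -0.29  1.33  0.74] [-0.74  0.51  1.25 -0.28  1.59  0.66]
   pl 0.35 -1 0.057 [-0.49 -0.41  2.37  0.45  1.    1.65]
   pl 0.35 -1 0.1 [-0.52 -0.56  2.39  0.42  1.13  1.67]
   pl 0.35 -1 0.13 [-0.55 -0.65  2.39  0.41  1.22  1.68]
0.5 1 -2.955 [-1.13  0.43  1.79  0.64  0.89 -0.14] [-1.13  0.18  1.71  0.53  1.17  0.07]
0.5 1 0.1866 [-0.7   0.79  1.24 -0.38  1.46 -2.34] [-0.7   0.6   1.16 -0.38  1.7  -2.44]
   pl 0.5 1 0.057 [-0.53 -0.27  2.26  0.46  1.13 -1.55]
   pl 0.5 1 0.1 [-0.56 -0.4   2.28  0.45  1.24 -1.53]
   pl 0.5 1 0.13 [-0.58 -0.49  2.29  0.43  1.33 -1.52]
0.5 -1 -2.955 None None
0.5 -1 0.1866 [-0.7   0.79  1.24 -0.38  1.46  0.8 ] [-0.7   0.6   1.16 -0.38  1.7   0.7 ]
   pl 0.5 -1 0.057 [-0.53 -0.27  2.26  0.46  1.13  1.59]
   pl 0.5 -1 0.1 [-0.56 -0.4   2.28  0.45  1.24  1.61]
   pl 0.5 -1 0.13 [-0.58 -0.49  2.29  0.43  1.33  1.62]
```

```bash
python3 -W ignore - <<'E'
from h import *
AL,S=.25,-1
c,ce,yaw,sz=weightpose();yaw=(yaw+np.pi/2)%np.pi-np.pi/2;print(c,ce,yaw,sz)
c=(c+ce)/2
gripper_to(.040,80)
movep(*wpick(c,yaw,.13,AL,S));st("above")
move_l(wpick(c,yaw,.05,AL,S)[0],feed=.12)
t=move_l(wpick(c,yaw,.0225,AL,S)[0],feed=.03,max_force=6);st("down %s"%t)
if t: move_l(observe()["eef_pos"]+[0,0,.003],feed=.02)
gripper_to(0,80);st("grip")
move_l(observe()["eef_pos"]+[0,0,.12],feed=.10);st("lift")
im,d=get_image("scene");cv2.imwrite("pics/m1.png",cv2.resize(im[100:280,80:320],None,fx=3,fy=3)[:,:,::-1])
E
```

```text
comps [119]
[ 0.47588268 -0.45767529] [ 0.47643223 -0.45670645] 0.15470214644710412 [0.05902172 0.02152871]
above t=72.4 tcp [ 0.4766 -0.457   0.1306] F [0.1 0.2 0.1] open 0.0402
down False t=74.3 tcp [ 0.4763 -0.4573  0.0227] F [ 0.8 -0.6  0.7] open 0.0404
grip t=74.6 tcp [ 0.4766 -0.4576  0.0232] F [ 0.8 -0.9  3.1] open 0.0162
lift t=76.0 tcp [ 0.4761 -0.4571  0.142 ] F [ 0.5  0.8 -5. ] open 0.0160
```

View pics/m1.png

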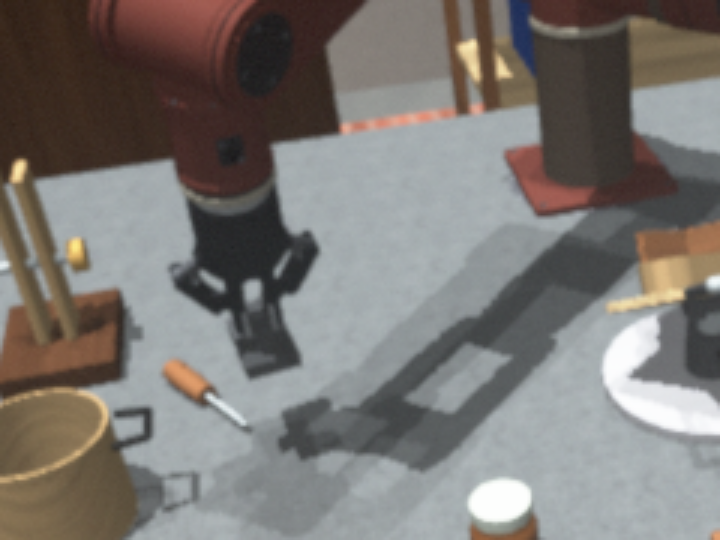

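```bash
python3 -W ignore - <<'E'
from h import *
AL,S=.25,-1
move_l(observe()["eef_pos"]+[0,0,.12],feed=.15)
movep(*wplace(.012,.012,.13,AL,S));s=st("pre")
if s["opening"]<.012 or s["ft_force"][2]>-3: raise SystemExit("lost")
h=.0227+.036
move_l(wplace(.012,.012,h+.02,AL,S)[0],feed=.08);st()
c=move_l(wplace(.012,.012,h+.001,AL,S)[0],feed=.02,max_force=4);s=st("down %s"%c)
B,o=board(.03,TILT);print(np.round(B.T@(s["eef_pos"]-o),4),h)
im,d=get_image("scene");cv2.imwrite("pics/n1.png",cv2.resize(im[80:260,200:440],None,fx=3,fy=3)[:,:,::-1])
im,d=get_image("top");cv2.imwrite("pics/n2.png",cv2.resize(im[100:260,230:440],None,fx=3,fy=3)[:,:,::-1])
E
```

```text
pre t=78.6 tcp [ 0.4019 -0.0085  0.1932] F [-0.5  0.3 -5.9] open 0.0160
 t=79.4 tcp [ 0.4311 -0.0097  0.1506] F [-0.5  0.2 -5.3] open 0.0161
down False t=80.5 tcp [ 0.442  -0.0103  0.1349] F [-0.9  0.4 -5.6] open 0.0161
[-0.0304 -0.0379  0.0598] 0.0587
```

View pics/n1.png

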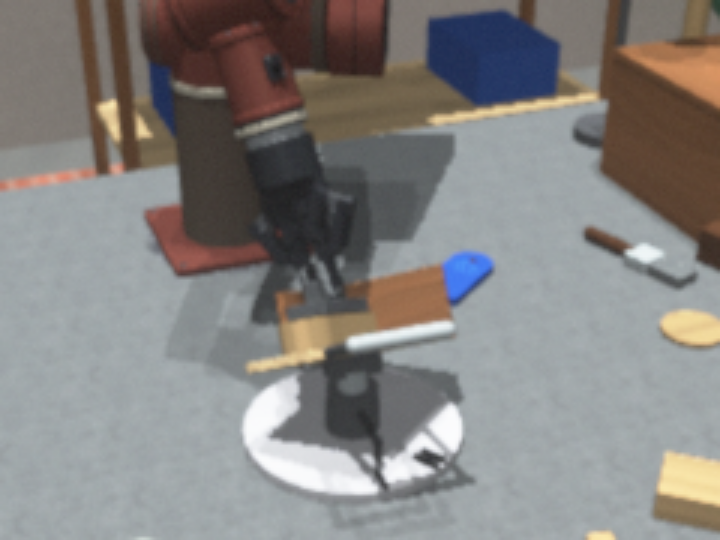

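View pics/n2.png

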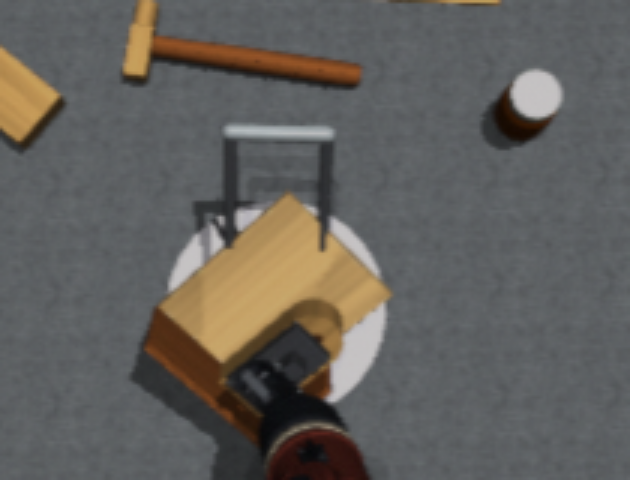

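```bash
python3 -W ignore - <<'E'
from h import *
AL,S=.25,-1
h=.0227+.036
c=move_l(wplace(.012,.012,h-.010,AL,S)[0],feed=.012,max_force=2.5);s=st("down %s"%c)
B,o=board(.03,TILT);hh=(B.T@(s["eef_pos"]-o))[2];print(hh)
gripper_to(.030);hold(.3);st("open")
move_l(wplace(.012,.012,hh+.06,AL,S)[0],feed=.08);st("up")
movep(*via(S));hold(.1)
movep([.36,-.30,.33],rpy(rot([0,0,-1],[0,1,0])))
for n in("scene","top"):
    im,d=get_image(n); cv2.imwrite(f"pics/o_{n}.png",cv2.resize(im[110:260,230:410],None,fx=4,fy=4)[:,:,::-1]); np.savez(f"pics/o_{n}.npz",im=im,d=d)
b,n=barfit(im,d);v=b-PIV;print(b,np.degrees(np.arctan2(v[1],v[0])),np.degrees(np.arctan2(v[2],np.hypot(*v[:2]))));st()
E
```

```text
down True t=80.9 tcp [ 0.4414 -0.0099  0.1336] F [-6.1 -1.4  6.1] open 0.0163
0.05898670636998916
open t=81.5 tcp [ 0.4404 -0.0097  0.132 ] F [-1.3 -1.5 -0.1] open 0.0297
up t=82.4 tcp [ 0.4076 -0.008   0.1828] F [-0.4  0.5 -0.3] open 0.0297
[ 0.66239311 -0.01852984  0.20921117] -3.483892876792087 34.629104341441845
 t=87.1 tcp [ 0.3601 -0.2999  0.33  ] F [0.2 1.2 0.3] open 0.0302
```

View pics/o_top.png

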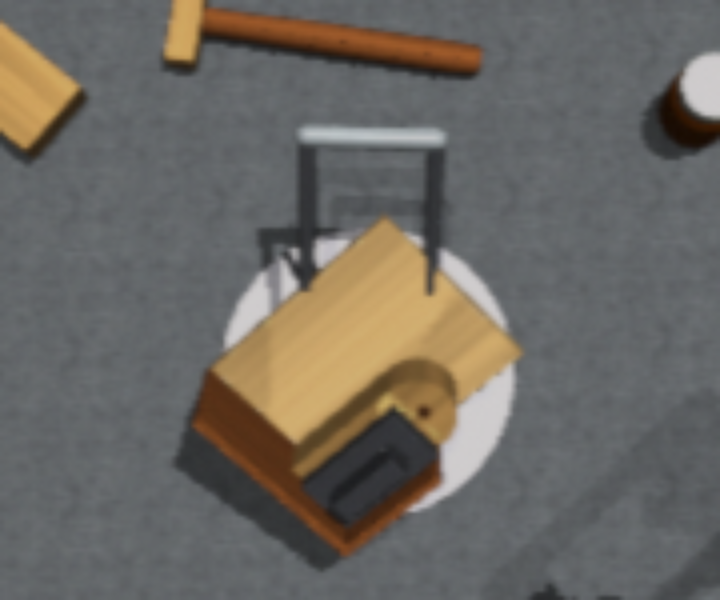

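View pics/o_scene.png

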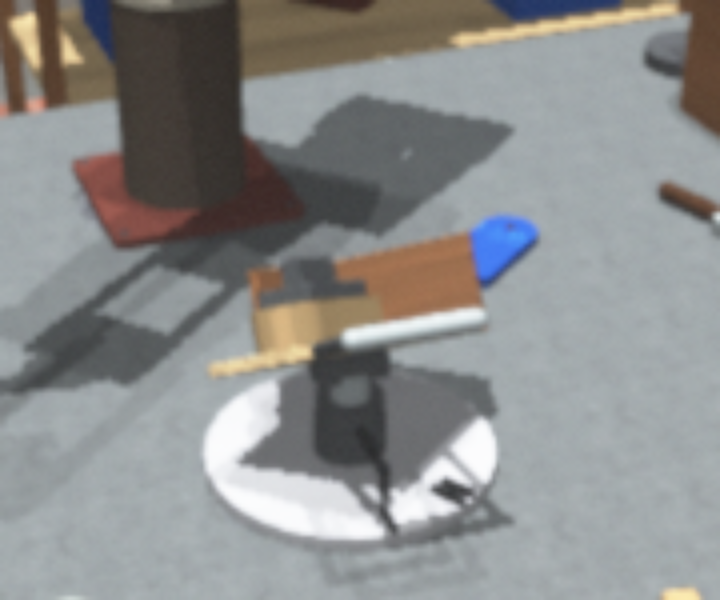

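```bash
python3 -W ignore - <<'E'
from h import *
gripper_to(.045,50)
movep(*barpose(.031,.605,.10)); c=move_l(barpose(.031,.605,0)[0],feed=.08,max_force=10); st("down %s"%c)
if c: raise SystemExit
gripper_to(0,60); st("grip")
print(barpath((.031,.605),(.602,.605),8,.05)); st("sw")
print(barpath((.602,.605),(.602,.255),6,.04)); hold(.3);st("tilted")
gripper_to(.045);st("open"); move_l(barpose(.602,.262,.11)[0],feed=.12)
movep([.36,-.30,.33],rpy(rot([0,0,-1],[0,1,0])))
for n in("scene","top"):
    im,d=get_image(n); cv2.imwrite(f"pics/p_{n}.png",cv2.resize(im[110:260,230:410],None,fx=4,fy=4)[:,:,::-1]); np.savez(f"pics/p_{n}.npz",im=im,d=d)
b,n=barfit(im,d);v=b-PIV;print(b,n,np.linalg.norm(v),np.degrees(np.arctan2(v[1],v[0])),np.degrees(np.arctan2(v[2],np.hypot(*v[:2]))));st()
print(boardfit(im,d))
E
```

```text
down False t=90.8 tcp [ 0.6631 -0.0187  0.1914] F [ 0.1 -0.1 -0.3] open 0.0451
grip t=91.2 tcp [ 0.663  -0.0187  0.1912] F [ 0.7 -0.4  2.7] open 0.0145
True
sw t=94.1 tcp [0.6452 0.0612 0.1912] F [ 3.3 -0.2  6.2] open 0.0144
True
tilted t=96.8 tcp [0.6667 0.0736 0.136 ] F [-0.3  0.   8. ] open 0.0144
open t=97.2 tcp [0.6661 0.073  0.1342] F [-0.2  0.  -0.1] open 0.0452
[0.66542598 0.07465996 0.15586077] 172 0.17514926349073448 29.976776220705425 15.179162751905494
 t=100.2 tcp [ 0.3605 -0.2996  0.3298] F [-0.9  0.7 -0.2] open 0.0447
(array([0.53308802, 0.0080075 , 0.12004233]), array([-0.23273971, -0.13258591,  0.96345898]), np.float64(15.536721783939717), np.float64(29.669068628456618), 1368)
```

View pics/p_top.png

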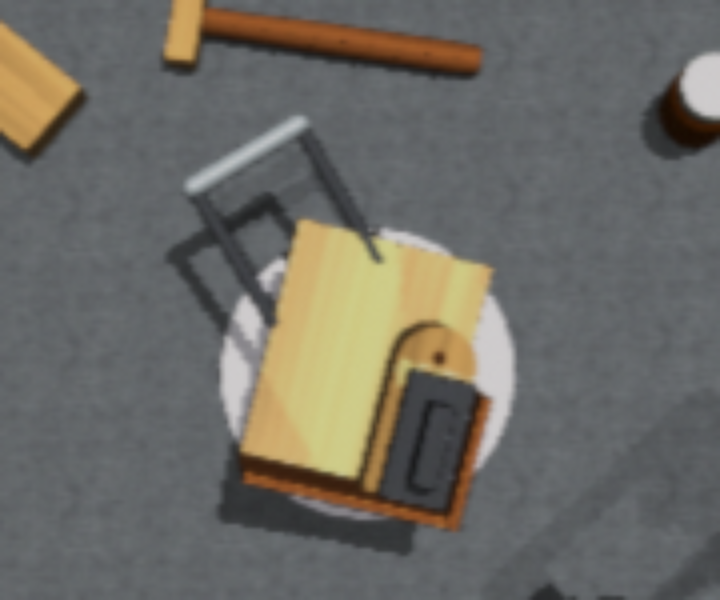

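View pics/p_scene.png

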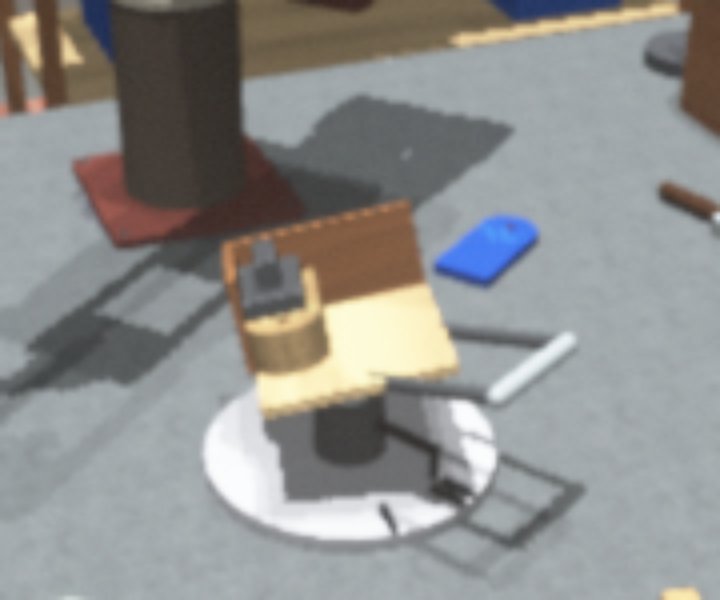

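```bash
python3 -c "
from plant import *
job_done();print(observe()['time_s'])"
```

```text
the job is handed in; nothing more can be done
the job is handed in; nothing more can be done
```

The job is done and handed in at about 100 s of the 210 s allowed. I gripped the bar to swivel the board to the single mark and tilt it, laid the three patterns, set the weight on top, then swivelled to the double mark and lowered the board.

**Last checks before hand-in:**
- **Tilt:** 15.2° from the bar and 15.5° from the board face.
- **Swivel:** about 0.61 rad from the bar and board fits (target 0.60).
- **Stack and weight:** both pictures show the three patterns squared in the corner, with the weight flat on top.
- **Jar and arm:** the glue jar is standing and the arm is clear of everything.

**What went less well:**
- **First tilt:** it came out at about 34°, so I gripped the bar again and corrected it to about 35.1° by the bar (35.7° by the board face).
- **Pattern drops:** the downward moves stopped on contact, probably the gripper's knuckles on the side fence at about 5 N. The first two patterns were therefore let go high (about 20 mm and 10 mm) instead of at about 1.5 mm; the third was close to its height. All three still slid home square.
- **Board shift while loading:** the same contact moved the swivel by about 0.03 rad and let the tilt read between 34.5° and 36.3°. I left that alone until the final swivel.

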